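# Mix the coating and wet the solvent dish

## Task

Get the bench ready for re-coating the opened control unit: take the coating bottle (the short bottle with the black screw cap narrower than its body) from under the frame's clear plate, turn it upside down in the air to mix it, keep it cap-down for two full seconds, then stand it upright on the free part of the steel tray and let go of it there, without dropping it. Then push the solvent dispenser's steel dish all the way down, hold it down for a moment, and let it come right back up. Do not shift or knock over anything else on the bench, and do not push against the frame.

Things in the scene. Friction and masses are not known exactly. Their poses are not given: they have to be found in the camera images.
- coat_bottle: Coating bottle, rigid white plastic, closed, 0.09 to 0.18 kg, loose, upright: round body 46 mm across up to 78 mm, sloping shoulder, black ribbed screw cap 33 mm across from 89 mm to the top at 106 mm. Centre of mass about 48 mm up. Origin: centre of its underside; z runs up through the cap. It stands in one of the three places of the row under the plate.
- frame: Control-unit frame, fixed, front to its -x. Origin on the bench. Foot rails along x, 30 mm wide and high, at y = +-190, x -133 to 170 mm; 30 mm posts on them at x = 90, up to 244. Control unit on a base: x 10 to 181, y +-115, to 42 mm high; beam and box above it: x 54 to 145, z 90 to 157. The three containers stand in a row on the bench at about x = -56, y = -105, 0, 105 (within 8 mm).
- plate_edge (a point): Middle of the front lower edge of the frame's clear drilled plate, 244 mm above the bench, axes as the frame's. The plate is 8 mm thick and runs 200 mm back (x) and 225 mm to each side (y) from here. The bottle row stands about 16 mm inside this edge, so the plate is above it and the gripper must come in tilted from the front.
- tray: Low steel spill tray, fixed, 140 (x) by 230 (y) mm, floor 3 mm thick, rim 3 mm thick and 10 mm high. Origin: centre of its underside. The solvent dispenser is fixed on it at x = 0, y = -65 mm: white bottle 64 mm across to 81 mm high, narrowing to a neck with a collar 40 mm across to 109 mm. The rest of the tray (y above -30) is free for the coating bottle.
- dish_top (a point): Centre of the upper face of the dispenser's steel dish (52 mm across, with a thin raised edge 3.5 mm higher), the spring plunger head; 131 mm above the bench when up. Its centre is over x = 0, y = -65 mm of the tray.
- dish (a joint): Travel of the dish in m: 0 up, grows as it is pressed straight down, stop at 0.012. Spring 2.7 N at the start, 8.1 N at the stop; it springs back by itself.
- nozzle_bottle: Bystander in the row: tall slim white bottle 40 mm across to 110 mm, with a long thin black nozzle to 165 mm. Loose, upright. Origin: centre of its underside.
- paste_jar: Bystander in the row: wide low white jar 60 mm across with a black lid 62 mm across, 58 mm high. Loose, upright. Origin: centre of its underside.
- spool: Bystander: solder spool standing on its flange, 54 mm across, 40 mm high, loose, behind the tray. Origin: centre of its underside.
- driver: Bystander: screwdriver lying in front of the frame, 170 mm long along its x, handle 26 mm thick. Loose. Origin on the bench under its middle.
- mouse: Bystander: computer mouse 95 by 58 by 31 mm, loose, in front of the dispenser. Origin: centre of its underside.
- tweezers: Bystander: steel tweezers lying, 126 mm long along x, 10 mm high, loose, in front of the free part of the tray. Origin: on the bench near their middle.
- cover: Bystander: cast cover of the control unit, 115 by 150 mm, 15 mm high, loose, lying near the robot. Origin: centre of its underside.
There are look-alikes about, which are no part of the job. Leave any red look-alike of the coat_bottle alone.

How it is judged:
On the way, in this order (a step that is already met when the one before it is completed fails the run):
1. the coating bottle is held upside down in the air (more than 140 degrees from upright, its underside over 150 mm above the bench) for two seconds (angle between coat_bottle's own z axis and vertical above 2.44 rad and height (world z) of coat_bottle above 0.15 m and contact force between the fingers and coat_bottle above 1 N), for 1.8 s.
2. the coating bottle stands upright on the tray floor, let go (angle between coat_bottle's own z axis and vertical below 0.08 rad and x of coat_bottle in the frame of tray between -0.05 and 0.05 m and y of coat_bottle in the frame of tray between -0.095 and 0.095 m and z of coat_bottle in the frame of tray below 0.007 m and contact force between the fingers and coat_bottle below 0.1 N and linear speed of coat_bottle below 0.02 m/s), for 0.3 s.
3. the dispenser's dish is pressed down to its stop (value of joint dish above 0.011 m), for 0.2 s.
At the end, for the whole second after the job is handed in: The coating bottle stands upright (within 4.5 degrees) and still on the floor of the steel tray, let go; the dispenser's dish is up again (within 1 mm); the seven bystanders are within 20 mm of where they began (all of step 2 and value of joint dish below 0.001 m and distance of each of nozzle_bottle, paste_jar, spool, driver, mouse, tweezers, cover from where it was at the start of the episode below 0.02 m); the robot touches nothing.
It fails at once if a bystander is shifted more than 20 mm or knocked over (distance of any of nozzle_bottle, paste_jar, spool, driver, mouse, tweezers, cover from where it was at the start of the episode above 0.02 m or angle between any of nozzle_bottle, paste_jar, spool, driver, mouse, tweezers, cover's own z axis and vertical above 0.5 rad).
It fails at once if the coating bottle is dropped (it falls free faster than 0.5 m/s) (contact force between the fingers and coat_bottle below 0.1 N and linear speed of coat_bottle above 0.5 m/s).
It fails at once if the arm or its fingers push against the frame with more than 15 N (contact force between any of the arm, the fingers and frame above 15 N).
It also fails if it takes over 70 s, if anything falls off the work surface, if the arm or the gripper's body presses on something with over 40 N, if the wrist force passes 120 N, or if a joint passes its speed limit or range.

## Robot

A 6-joint arm with a two-finger parallel gripper is mounted at the origin on the work surface. World frame = base frame: x ahead of the robot, y to its left, z up, the work surface at z = 0. Lengths are in m, angles in rad, forces in N, time in s.
With the tool pointing down it reaches from about 0.275 to 0.75 m from the base axis. Payload 10.2 kg.
Tool frame: the origin (TCP) lies midway between the tips of the shut fingers; the grasp point (between the pads) lies 19 mm behind it (env.hold_point_z is the distance from the TCP to the grasp point, in m); z points along the fingers, y is the line along which they close (so a half turn about z gives the same grasp; the last joint's range is limited). The gripper opens to 85 mm and grips with 20 to 120 N. Pads are 22 mm wide; open, the fingers measure 114 mm over their backs; the gripper's body (76 mm by 85 mm) begins 54 mm behind the grasp point. The pads swing forward as they close: fully open they stand 13 mm farther back than shut.
Start: joints at [-1.353, 0.313, 1.498, -0, 1.331, -0.223], TCP at [0.224, -0.475, 0.231] pointing down, gripper open.
Joint ranges: [-2.94, 2.94], [-0.97, 2.17], [0.19, 2.56], [-1.23, 4.37], [0.02, 3.11], [-2.88, 2.88]. Speed limits (rad/s): [2.39, 2.39, 3.01, 3.14, 3.14, 3.14].

## Interface

Orientations are given as a unit quaternion [w, x, y, z].
In Python, from bench import env gives the robot as it stands.
- The arm moves only by the shell command python3 -m creep 'ROWS' [OPENING] [FORCE]. ROWS is JSON, a list of rows, each a list of 4 numbers: the shift along the tool's x, y, z in cm, then the turn about the tool's z in degrees. A call has 1 to 10 rows; each row shifts and turns the commanded pose from where the row before left it, along the tool's axes as they then stand; what a row does not reach is not made up. A row lasts 1/8 s, in which the tool goes at most 62.5 mm and 10.7 degrees, less where a joint would pass 70% of its speed; a pose out of reach is approached as far as the arm can. A call is refused whole if a number of a shift passes 6.25 or a number of a turn 10.7, either way. A call with a gripper value outside its range is refused whole. OPENING is the opening, from 0 (shut) to 1 (fully open), set as the call begins (- or left out, the last holds). The fingers move at their own pace and stop on an object; FORCE is the grip in N (left out, the last holds). Time passes only in rows, so rows that do not move let the fingers close. It gives the time, the measured TCP pose, the force, the opening and the grip force at its end, in the units of the state.
- env.read_state(): the state, without advancing time (a new reading comes with each control period).
- env.get_image(name): name is "scene" or "top"; returns a dict with "image" (384x512x3 uint8, red, green, blue), "K" (3x3 intrinsics, pixels), "dist" ([k1, k2, p1, p2, k3] as OpenCV has them; the pictures are not rectified), "camera_from_world" (4x4, takes a point from world to camera coordinates). Camera axes: x right, y up, looking along -z (the intrinsics and any distortion apply to the point x, -y, -z); pixel columns grow to the right and rows downward; lengths in m; the calibration is good to about 2 mm. A picture is of the moment at which its call begins. There is no depth.
- env.finish_job(): hands the job in; it is judged then, once.
The state is a dict: "time": time; "joint_pos": joint angles; "joint_vel": joint speeds; "effort": joint torques, N m; "position": TCP position; "tool_rot": TCP orientation; "contact_force": force on the tool from outside, world axes, zero at the start; "torque": the same for the moment, N m; "grip_width": finger opening in m; "gripper_force": force on a finger pad.
Only numpy, scipy, OpenCV 4.12 (cv2) and the standard library are available. Lean on these libraries where they do the work, as an engineer would, in place of code of your own. Each camera call takes 0.05 s, during which the arm holds its last target. There are 200 camera calls.

## Working session

There is one attempt and no reset: what is moved stays moved. The work goes in short steps, Python scripts to look and compute and a shell command to move; the robot and the scene stay as the last step left them, time stands still between calls to the robot, and variables do not carry over. Pictures are saved under pics/ and viewed, at most 10 in all, crops included, and the job is handed in when it is done.

```bash
ls; mkdir -p pics; python3 - <<'E'
from bench import env
import cv2
for n in("scene","top"):
    d=env.get_image(n); cv2.imwrite(f"pics/{n}0.png",d["image"][:,:,::-1])
    print(n,d["K"].tolist(),d["dist"],d["camera_from_world"].round(4).tolist())
print(env.read_state(),env.hold_point_z)
E
```

```text
pics
scene [[439.41554098434557, 0.0, 259.31818908531324], [0.0, 439.41554098434557, 192.86867681326055], [0.0, 0.0, 1.0]] [0.04508718 0.         0.         0.         0.        ] [[-0.8366, -0.5475, 0.0156, 0.4251], [0.4633, -0.6921, 0.5535, -0.403], [-0.2923, 0.4703, 0.8327, -1.2715], [0.0, 0.0, 0.0, 1.0]]
top [[436.6962372911322, 0.0, 250.37884227736046], [0.0, 436.6962372911322, 198.06858843333723], [0.0, 0.0, 1.0]] [-0.02929804  0.          0.          0.          0.        ] [[0.0147, -0.9999, -0.0014, -0.11], [0.983, 0.0142, 0.183, -0.5824], [-0.183, -0.0041, 0.9831, -1.2163], [0.0, 0.0, 0.0, 1.0]]
{'time': 0.1, 'joint_pos': array([-1.35340438e+00,  3.13420753e-01,  1.49837582e+00,  2.29964002e-06,
        1.33102418e+00, -2.23443644e-01]), 'joint_vel': array([-0.00011298, -0.00034205, -0.0008978 ,  0.00072251,  0.00051731,
       -0.00047327]), 'effort': array([ 2.47824064e-03, -4.12897825e+01, -2.60143340e+01, -2.42811320e-04,
        3.01084030e-03,  2.43204641e-05]), 'position': array([ 0.22393064, -0.47458147,  0.23077311]), 'tool_rot': array([-6.14041802e-04,  9.75806065e-01,  2.18637019e-01,  2.97476775e-06]), 'contact_force': array([-0.09055338,  0.2563847 ,  0.2058695 ]), 'torque': array([ 0.04429443, -0.01157976, -0.00476811]), 'gripper_force': 0.0, 'grip_width': 0.08546100727711878} 0.0187
```

View pics/scene0.png

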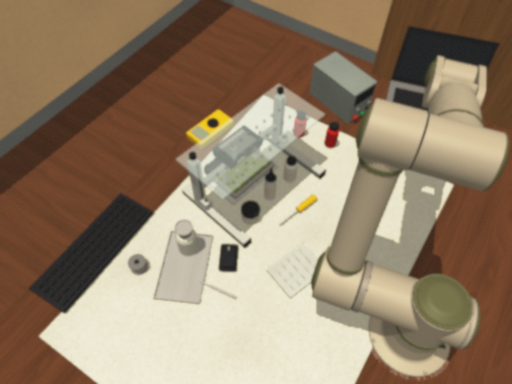

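View pics/top0.png

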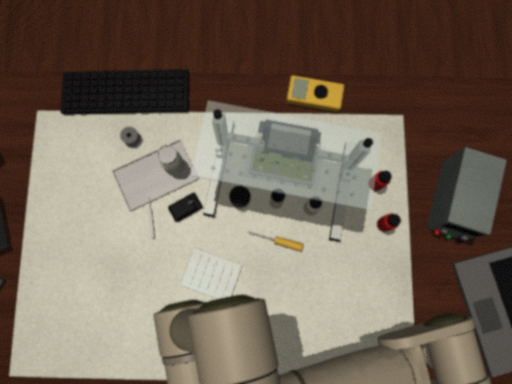

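The scene shows a dark-cap jar at (250,210), a bottle at (270,185) and a bottle at (290,168) in the row. Red look-alikes stand at (332,133) and (300,123). The tray is at (185,268), the dispenser at (184,232) and the driver at (300,209). Next I'll check the move tool's help and make a close crop.

```bash
python3 -m creep --help 2>&1 | head -30; python3 - <<'E'
import cv2,numpy as np
a=cv2.imread("pics/scene0.png")[140:235,225:345]; b=cv2.imread("pics/top0.png")[130:250,190:410]
a=cv2.resize(a,(380,300),interpolation=2); b=cv2.resize(b,(550,300),interpolation=2)
im=np.zeros((600,550,3),np.uint8); im[:300,:380]=a; im[300:]=b
cv2.imwrite("pics/crop.png",im)
E
```

```text
invalid input: not JSON, or not a number
```

View pics/crop.png

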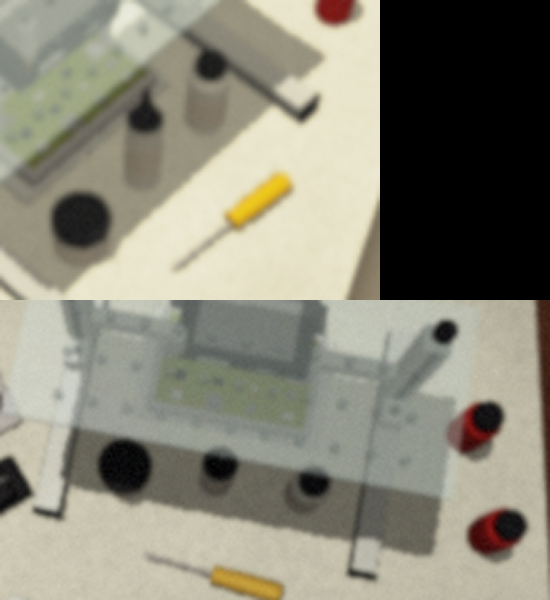

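Possible picks: the jar at scene (250,210) is wide and low. The bottle at (270,185) carries a thin nozzle. The bottle at (291,161) is short with a flat narrow black cap. The red ones are at (332,133) and (300,123). The crop confirms the coating bottle is the (291,161) one, which is top (316,203).

```bash
cat > h.py <<'E'
from bench import env
import cv2,numpy as np
from scipy.spatial.transform import Rotation as R
D={}
def cam(n):
    if n not in D: D[n]=env.get_image(n)
    return D[n]
def ray(n,px):
    d=cam(n);u=cv2.undistortPoints(np.array([[px]],float),d["K"],d["dist"])[0,0]
    T=d["camera_from_world"];A=T[:3,:3]
    return -A.T@T[:3,3],A.T@np.array([u[0],-u[1],-1])
def onz(n,px,z):
    o,r=ray(n,px);return (o+r*(z-o[2])/r[2])[:2]
def tri(pa,pb):
    M=np.zeros((3,3));v=np.zeros(3)
    for n,p in(("scene",pa),("top",pb)):
        o,r=ray(n,p);r=r/np.linalg.norm(r);P=np.eye(3)-np.outer(r,r);M+=P;v+=P@o
    return np.linalg.solve(M,v)
def proj(n,p):
    d=cam(n);T=d["camera_from_world"];c=T[:3,:3]@np.array(p)+T[:3,3]
    return cv2.projectPoints(np.array([[c[0],-c[1],-c[2]]]),np.zeros(3),np.zeros(3),d["K"],d["dist"])[0].ravel().round(1)
def blobs(n,f,amin=15):
    im=cam(n)["image"];m=f(im.astype(int)).astype(np.uint8)
    k,_,s,c=cv2.connectedComponentsWithStats(m)
    return [(c[i].round(1).tolist(),s[i].tolist()) for i in range(1,k) if s[i,4]>=amin],m
def st():
    s=env.read_state();w=s["tool_rot"];r=R.from_quat(np.roll(w,-1))
    print(round(s["time"],2),"pos",s["position"].round(4),"q",s["joint_pos"].round(3),"\nF",s["contact_force"].round(1),"grip",round(s["grip_width"],4),s["gripper_force"])
    print(r.as_matrix().round(3).tolist(),"tilt",np.degrees(np.arccos(-r.as_matrix()[2,2])).round(2))
E
python3 - <<'E'
from h import *
dark=lambda i:(i.max(2)<62)
for n in("scene","top"):
    b,_=blobs(n,dark); print(n,"dark",[x for x in b if x[1][4]<900])
    y=lambda i:(i[:,:,0]>150)&(i[:,:,2]<80)
    print("yellow",blobs(n,y)[0])
print("cap rough",tri((291.6,160.6),(315.6,203.2)))
for p in [(113,170),(183,140),(200,181),(134,209)]: print("tray",onz("top",p,.01))
# rail front ends, from top
for p in [(209,214),(335,239)]: print("rail",onz("top",p,.03))
E
```

```text
scene dark [([363.6, 95.9], [354, 86, 20, 20, 152]), ([279.8, 90.1], [278, 88, 4, 5, 17]), ([408.5, 97.6], [394, 89, 29, 19, 361]), ([212.4, 122.7], [209, 120, 8, 6, 41]), ([333.8, 125.9], [330, 123, 8, 7, 48]), ([192.2, 155.6], [190, 153, 5, 6, 23]), ([291.3, 160.1], [287, 156, 10, 9, 61]), ([270.2, 176.4], [266, 170, 10, 12, 69]), ([250.0, 209.4], [242, 202, 17, 16, 225]), ([228.3, 258.2], [220, 246, 17, 24, 341])]
yellow [([209.6, 122.7], [186, 109, 45, 34, 410]), ([332.2, 132.1], [327, 129, 12, 6, 41]), ([306.4, 203.2], [297, 196, 19, 16, 123])]
top dark [([145.1, 11.2], [139, 0, 13, 27, 157]), ([288.2, 6.4], [285, 0, 7, 13, 28]), ([288.6, 45.6], [286, 39, 6, 14, 35]), ([114.5, 54.0], [112, 50, 6, 8, 15]), ([314.7, 60.8], [310, 51, 10, 17, 46]), ([179.7, 61.3], [177, 58, 7, 8, 23]), ([284.3, 83.5], [281, 81, 7, 6, 15]), ([320.4, 91.5], [315, 86, 12, 12, 116]), ([217.2, 113.7], [214, 110, 7, 9, 53]), ([15.9, 126.9], [0, 116, 34, 21, 432]), ([506.9, 138.5], [499, 133, 13, 11, 46]), ([135.2, 141.5], [128, 135, 12, 11, 45]), ([367.5, 142.5], [364, 139, 8, 8, 51]), ([14.3, 158.3], [0,
[... 268 characters left out ...]
11, 105]), ([503.7, 282.4], [489, 256, 23, 72, 859]), ([7.3, 279.5], [0, 268, 17, 25, 296]), ([6.4, 308.7], [0, 296, 15, 26, 300]), ([213.5, 303.1], [163, 296, 94, 17, 521]), ([487.3, 315.8], [474, 298, 27, 35, 498]), ([492.9, 367.6], [474, 328, 38, 56, 360]), ([433.0, 375.3], [428, 365, 11, 19, 89]), ([269.3, 373.4], [258, 369, 19, 10, 35]), ([297.2, 374.9], [288, 370, 17, 14, 80])]
yellow [([319.7, 92.8], [288, 76, 55, 32, 808]), ([288.7, 243.3], [275, 237, 28, 13, 178])]
cap rough [ 0.56457303 -0.28445633  0.09697042]
tray [0.6732519  0.31989227]
tray [0.77157548 0.10959782]
tray [0.64250298 0.05227763]
tray [0.5536093 0.2476722]
rail [0.53885399 0.01972936]
rail [ 0.47051469 -0.34986247]
```

```bash
python3 -m creep '[[0,0,-6],[0,0,-6,0]]' ; python3 -m creep '[[0,0,-6,0],[0,0,-6,0],[0,0,-6,0],[0,0,-6,0],[0,0,-6,0]]' 0.8 20; python3 -c "from h import *;st()
for p in [(185,207)]:print('mouse',onz('top',p,.03))
print('spool',onz('top',(130,136),.04),'driver',onz('top',(288.7,243.3),.013),onz('top',(250,234),.006),'tweez',onz('top',(152,205),.005),onz('top',(153,237),.005))
"
```

```text
time: 0.82
position: [0.2238, -0.4742, 0.5333]
tool_rot: [0.0, 0.976, 0.219, 0.0]
contact_force: [0.0, -1.7, 0.8]
grip_width: 0.0682
gripper_force: 0.0
0.82 pos [ 0.2238 -0.4742  0.5333] q [-1.353  0.355  0.662  0.     2.124 -0.223] 
F [ 0.  -1.7  0.8] grip 0.0682 0.0
[[0.904, 0.427, 0.0], [0.427, -0.904, -0.0], [-0.0, 0.0, -1.0]] tilt 0.02
mouse [0.55869565 0.09135394]
spool [0.77246228 0.26606345] driver [ 0.45753847 -0.21624421] [ 0.48408612 -0.1017666 ] tweez [0.56741356 0.19526908] [0.47087383 0.18693563]invalid input at $[0]: expected 4 numbers
```

```bash
python3 -m creep '[[0,0,-6,0],[0,0,-6,0],[0,0,-6,0],[0,0,-6,0]]'; python3 -c "from h import *;st()"; python3 -m creep '[[0,6,0,0],[0,6,0,0],[0,6,0,0],[0,6,0,0]]' ; python3 -c "from h import *;st()"
```

```text
time: 1.38
position: [0.1949, -0.4147, 0.6553]
tool_rot: [0.022, 0.976, 0.219, 0.005]
contact_force: [-0.1, -0.0, 0.1]
grip_width: 0.0686
gripper_force: 0.0
1.38 pos [ 0.1949 -0.4147  0.6553] q [-1.395  0.41   0.188  0.02   2.499 -0.248] 
F [-0.1 -0.   0.1] grip 0.0686 0.0
[[0.904, 0.426, 0.02], [0.427, -0.903, -0.041], [0.0, 0.046, -0.999]] tilt 2.62
time: 1.88
position: [0.258, -0.548, 0.5558]
tool_rot: [0.056, 0.974, 0.218, 0.013]
contact_force: [-1.1, -0.4, -0.8]
grip_width: 0.0682
gripper_force: 0.0
1.88 pos [ 0.258  -0.548   0.5558] q [-1.334  0.612  0.188  0.029  2.229 -0.185] 
F [-1.1 -0.4 -0.8] grip 0.0682 0.0
[[0.904, 0.424, 0.049], [0.427, -0.898, -0.104], [0.0, 0.115, -0.993]] tilt 6.58
```

```bash
python3 -m creep '[[5,-2.6,-0.3,0],[5,-2.6,-0.3,0],[5,-2.6,-0.3,0],[5,-2.6,-0.3,0],[5,-2.6,-0.3,0],[5,-2.6,-0.3,0],[5,-2.6,-0.3,0],[5,-2.6,-0.3,0],[5,-2.6,-0.3,0],[5,-2.6,-0.3,0]]'; python3 -c "from h import *;st()"; python3 -m creep '[[0,0,0,9],[0,0,0,9],[0,0,0,9],[0,0,0,9]]'; python3 -c "from h import *;st()"
```

```text
time: 3.12
position: [0.5925, -0.0944, 0.5495]
tool_rot: [0.057, 0.974, 0.218, 0.014]
contact_force: [21.9, -4.0, 40.7]
grip_width: 0.0681
gripper_force: 0.0
3.12 pos [ 0.5925 -0.0944  0.5495] q [-0.317  0.624  0.186 -0.107  2.246  0.742] 
F [21.9 -4.  40.7] grip 0.0681 0.0
[[0.904, 0.424, 0.052], [0.427, -0.898, -0.105], [0.002, 0.117, -0.993]] tilt 6.7
time: 3.62
position: [0.5918, -0.096, 0.5501]
tool_rot: [0.05, 0.994, -0.096, 0.031]
contact_force: [-0.4, -0.3, 0.5]
grip_width: 0.0683
gripper_force: 0.0
3.62 pos [ 0.5918 -0.096   0.5501] q [-0.32   0.622  0.188 -0.106  2.245  1.373] 
F [-0.4 -0.3  0.5] grip 0.0683 0.0
[[0.98, -0.194, 0.053], [-0.187, -0.977, -0.105], [0.072, 0.093, -0.993]] tilt 6.74
```

```bash
python3 -m creep '[[5,0,-3.5,0],[5,0,-3.5,0],[5,0,-3.5,0],[5,0,-3.5,0]]'; python3 -c "from h import *;st()"; python3 -m creep '[[6,0,0,0],[6,0,0,0],[6,0,0,0],[6,0,0,0]]'; python3 -c "from h import *;st()"
```

```text
time: 4.12
position: [0.6226, -0.0982, 0.553]
tool_rot: [0.056, 0.99, -0.09, 0.09]
contact_force: [0.8, -0.0, 0.3]
grip_width: 0.0683
gripper_force: 0.0
4.12 pos [ 0.6226 -0.0982  0.553 ] q [-0.313  0.624  0.188 -0.082  2.128  1.388] 
F [ 0.8 -0.   0.3] grip 0.0683 0.0
[[0.968, -0.188, 0.167], [-0.168, -0.978, -0.128], [0.187, 0.095, -0.978]] tilt 12.15
time: 4.62
position: [0.7166, -0.1208, 0.4838]
tool_rot: [0.062, 0.984, -0.087, 0.143]
contact_force: [0.5, -0.6, 0.1]
grip_width: 0.0685
gripper_force: 0.0
4.62 pos [ 0.7166 -0.1208  0.4838] q [-0.307  0.749  0.188 -0.061  1.896  1.411] 
F [ 0.5 -0.6  0.1] grip 0.0685 0.0
[[0.944, -0.189, 0.271], [-0.153, -0.977, -0.147], [0.293, 0.097, -0.951]] tilt 17.95
```

```bash
python3 -m creep '[[5.5,0,-2.5,0],[5.5,0,-2.5,0],[5.5,0,-2.5,0],[5.5,0,-2.5,0],[5.5,0,-2.5,0],[5.5,0,-2.5,0],[5.5,0,-2.5,0],[5.5,0,-2.5,0],[5.5,0,-2.5,0],[5.5,0,-2.5,0]]'; python3 -c "from h import *;st()"
```

```text
time: 5.88
position: [0.7246, -0.1065, 0.5972]
tool_rot: [0.077, 0.947, -0.076, 0.303]
contact_force: [-0.3, 0.3, 0.0]
grip_width: 0.0684
gripper_force: 0.0
5.88 pos [ 0.7246 -0.1065  0.5972] q [-0.299  0.625  0.187 -0.017  1.693  1.424] 
F [-0.3  0.3  0. ] grip 0.0684 0.0
[[0.804, -0.19, 0.563], [-0.097, -0.977, -0.192], [0.586, 0.1, -0.804]] tilt 36.49
```

```bash
python3 -m creep '[[6,0,0,0],[6,0,0,0],[6,0,0,0],[6,0,0,0],[6,0,0,0],[6,0,0,0],[6,0,0,0],[6,0,0,0],[6,0,0,0],[6,0,0,0]]'; python3 -c "from h import *;st()"
```

```text
time: 7.12
position: [0.7877, -0.1105, 0.6556]
tool_rot: [0.089, 0.882, -0.062, 0.458]
contact_force: [0.6, 0.4, 0.1]
grip_width: 0.068
gripper_force: 0.0
7.12 pos [ 0.7877 -0.1105  0.6556] q [-0.295  0.63   0.187  0.027  1.353  1.425] 
F [0.6 0.4 0.1] grip 0.068 0.0
[[0.572, -0.192, 0.798], [-0.028, -0.976, -0.215], [0.82, 0.101, -0.564]] tilt 55.69
```

```bash
python3 -m creep '[[0,0,0,7],[6,0,0,0],[6,0,0,0],[6,0,0,0],[6,0,0,0],[6,0,0,0],[6,0,0,0],[6,0,0,0],[6,0,0,0]]'; python3 -c "from h import *;st()"
```

```text
time: 8.25
position: [0.7415, -0.135, 0.7775]
tool_rot: [0.066, 0.811, -0.102, 0.573]
contact_force: [-0.1, -0.6, -0.8]
grip_width: 0.068
gripper_force: 0.0
8.25 pos [ 0.7415 -0.135   0.7775] q [-0.381  0.512  0.187  0.142  1.22   1.485] 
F [-0.1 -0.6 -0.8] grip 0.068 0.0
[[0.323, -0.241, 0.915], [-0.09, -0.971, -0.223], [0.942, -0.01, -0.335]] tilt 70.4
```

```bash
python3 -m creep '[[6,0,1,0],[6,0,1,0],[6,0,1,0],[6,0,1,0]]'; python3 -c "from h import *;st()"
```

```text
time: 8.75
position: [0.7234, -0.1426, 0.8281]
tool_rot: [0.069, 0.773, -0.096, 0.624]
contact_force: [0.0, 0.4, 0.6]
grip_width: 0.0684
gripper_force: 0.0
8.75 pos [ 0.7234 -0.1426  0.8281] q [-0.415  0.472  0.188  0.196  1.136  1.461] 
F [0.  0.4 0.6] grip 0.0684 0.0
[[0.204, -0.234, 0.951], [-0.062, -0.972, -0.226], [0.977, -0.013, -0.212]] tilt 77.74
```

```bash
cat > fk.py <<'E'
import numpy as np
from scipy.optimize import least_squares
from scipy.spatial.transform import Rotation as R
S=np.array([[-1.353,.313,1.498,0,1.331,-.223,.2239,-.4746,.2308],[-1.353,.355,.662,0,2.124,-.223,.2238,-.4742,.5333],[-1.395,.41,.188,.02,2.499,-.248,.1949,-.4147,.6553],
[-1.334,.612,.188,.029,2.229,-.185,.258,-.548,.5558],[-.317,.624,.186,-.107,2.246,.742,.5925,-.0944,.5495],[-.32,.622,.188,-.106,2.245,1.373,.5918,-.096,.5501],[-.299,.625,.187,-.017,1.693,1.424,.7246,-.1065,.5972],
[-.295,.63,.187,.027,1.353,1.425,.7877,-.1105,.6556],[-.381,.512,.187,.142,1.22,1.485,.7415,-.135,.7775],[-.415,.472,.188,.196,1.136,1.461,.7234,-.1426,.8281]])
e=lambda a,t:R.from_euler(a,t)
def fk(q,P,c=np.pi/2):
    d,h,L2,L3,L6,k,w,b=P
    R1=e('z',q[0]);R2=R1*e('y',q[1]);R3=R2*e('y',q[2]);R4=R3*e('z',q[3]);R5=R4*e('y',q[4])
    return R1.apply([w,d,h])+R2.apply([0,0,L2])+R3.apply([b,0,L3])+R4.apply([0,k,0])+R5.apply([0,0,L6]),R5*e('z',-q[5]*0)*e('z',q[5]+c)
sol=least_squares(lambda P:np.concatenate([fk(s[:6],P)[0]-s[6:] for s in S]+[.001*P[5:]]),[.1,.3,.4,.35,.3,0,0,0])
P=sol.x
LO=np.array([-2.94,-.97,.19,-1.23,.02,-2.88]);HI=np.array([2.94,2.17,2.56,4.37,3.11,2.88])
def ik(p,Rt,q0):
    f=lambda q:np.concatenate([(fk(q,P)[0]-p)*3,(Rt.inv()*fk(q,P)[1]).as_rotvec()])
    s=least_squares(f,np.clip(q0,LO+.01,HI-.01),bounds=(LO,HI));return s.x,np.abs(s.fun).max()
E
python3 - <<'E'
from fk import *
print(P.round(4),np.abs(sol.fun).max())
for s in S[[0,5,9]]: print(fk(s[:6],P)[1].as_matrix().round(3).tolist())
E
```

```text
[ 1.152e-01  2.014e-01  4.387e-01  3.976e-01  2.553e-01  1.100e-03
 -1.000e-04  3.920e-02] 0.0003237822536966417
[[0.904, 0.427, -0.0], [0.427, -0.904, 0.0], [0.0, -0.0, -1.0]]
[[0.98, -0.193, 0.053], [-0.187, -0.977, -0.105], [0.072, 0.093, -0.993]]
[[0.204, -0.234, 0.951], [-0.062, -0.972, -0.226], [0.977, -0.012, -0.213]]
```

```bash
cat > t.py <<'E'
from fk import *
Rt=fk([-.415,.472,.188,.196,1.136,1.461],P)[1]
rng=np.random.default_rng(0)
z=Rt.as_matrix()[:,2]
g=np.array([.5635,-.284,.062]); pl=np.array([.641,.223,.066])
def sols(p,Rt,n=60):
    out=[]
    for i in range(n):
        q,r=ik(p,Rt,LO+(HI-LO)*rng.random(6))
        if r<2e-3 and not any(np.abs(q-o).max()<.05 for o in out): out.append(q)
    return out
for nm,p in (("pre",g-.12*z+.019*z),("grasp",g+.019*z),("air flip",np.array([.5,0,.4])),("place",pl+.019*z)):
  for roll in (0,180):
    print(nm,roll,[q.round(2).tolist() for q in sols(p,Rt*e('z',np.radians(roll)))])
E
python3 t.py
```

```text
pre 0 [[-1.12, 0.7, 2.35, 2.23, 1.3, -1.48]]
pre 180 [[-1.12, 0.7, 2.35, 2.23, 1.3, 1.66]]
grasp 0 [[-0.88, 0.81, 2.04, 2.43, 1.13, -1.37]]
grasp 180 [[-0.88, 0.81, 2.04, 2.43, 1.13, 1.77]]
air flip 0 [[-0.23, -0.29, 2.19, 3.19, 0.12, -1.61]]
air flip 180 [[-0.23, -0.29, 2.19, 3.19, 0.12, 1.54]]
place 0 [[0.36, 0.87, 1.78, 3.86, 0.96, -1.88]]
place 180 [[0.36, 0.87, 1.78, 3.86, 0.96, 1.26]]
```

```bash
cat > path.py <<'E'
from fk import *
def run(q,wps,n=6,v=1):
    p,Rt=fk(q,P)
    for w in wps:
        w=np.array(w,float)
        for k in range(1,n+1):
            q1,r=ik(p+(w-p)*k/n,Rt,q); dq=np.abs(q1-q).max(); q=q1
            if v or k==n: print(np.round(p+(w-p)*k/n,3),q.round(2),"dq",dq.round(2),"err",round(r,4))
        p=w
    return q
E
python3 - <<'E'
from path import *
q=np.array([-.415,.472,.188,.196,1.136,1.461])
q=run(q,[(.45,-.5,.55),(.45,-.5,.3),(.4675,-.261,.083)],8)
E
```

```text
[ 0.689 -0.187  0.793] [-0.53  0.28  0.6   0.37  0.95  1.3 ] dq 0.41 err 0.0
[ 0.655 -0.232  0.759] [-0.66  0.17  0.84  0.56  0.88  1.11] dq 0.23 err 0.0
[ 0.621 -0.277  0.724] [-0.79  0.11  1.01  0.75  0.86  0.91] dq 0.2 err 0.0
[ 0.587 -0.321  0.689] [-0.92  0.07  1.14  0.93  0.89  0.71] dq 0.2 err 0.0
[ 0.552 -0.366  0.654] [-1.05  0.06  1.24  1.08  0.94  0.53] dq 0.18 err 0.0
[ 0.518 -0.411  0.62 ] [-1.17  0.08  1.31  1.19  1.01  0.38] dq 0.15 err 0.0
[ 0.484 -0.455  0.585] [-1.28  0.12  1.35  1.27  1.08  0.25] dq 0.13 err 0.0
[ 0.45 -0.5   0.55] [-1.37  0.17  1.37  1.33  1.15  0.13] dq 0.11 err 0.0
[ 0.45  -0.5    0.519] [-1.37  0.18  1.44  1.36  1.14  0.05] dq 0.08 err 0.0
[ 0.45  -0.5    0.488] [-1.37  0.2   1.51  1.4   1.12 -0.03] dq 0.08 err 0.0
[ 0.45  -0.5    0.456] [-1.37  0.22  1.56  1.43  1.11 -0.12] dq 0.08 err 0.0
[ 0.45  -0.5    0.425] [-1.37  0.24  1.62  1.47  1.1  -0.2 ] dq 0.09 err 0.0
[ 0.45  -0.5    0.394] [-1.37  0.27  1.66  1.51  1.09 -0.29] dq 0.09 err 0.0
[ 0.45  -0.5    0.362] [-1.37  0.3   1.71  1.55  1.09 -0.37] dq 0.09 err 0.0
[ 0.45  -0.5    0.331] [-1.37  0.34  1.74  1.59  1.09 -0.46] dq 0.09 err 0.0
[ 0.45 -0.5   0.3 ] [-1.37  0.39  1.77  1.63  1.09 -0.55] dq 0.09 err 0.0
[ 0.452 -0.47   0.273] [-1.35  0.38  1.87  1.69  1.09 -0.65] dq 0.11 err 0.0
[ 0.454 -0.44   0.246] [-1.33  0.39  1.96  1.76  1.09 -0.76] dq 0.11 err 0.0
[ 0.457 -0.41   0.219] [-1.31  0.41  2.05  1.83  1.09 -0.88] dq 0.12 err 0.0
[ 0.459 -0.38   0.192] [-1.28  0.44  2.13  1.9   1.11 -1.  ] dq 0.12 err 0.0
[ 0.461 -0.351  0.164] [-1.25  0.48  2.2   1.98  1.14 -1.12] dq 0.12 err 0.0
[ 0.463 -0.321  0.137] [-1.21  0.54  2.26  2.07  1.18 -1.25] dq 0.12 err 0.0
[ 0.465 -0.291  0.11 ] [-1.17  0.61  2.31  2.15  1.23 -1.37] dq 0.12 err 0.0
[ 0.468 -0.261  0.083] [-1.12  0.7   2.35  2.23  1.3  -1.48] dq 0.12 err 0.0
```

```bash
python3 -m creep '[[-3,4.1,-1.2,0],[-3,4.1,-1.2,0],[-3,4.1,-1.2,0],[-3,4.1,-1.2,0],[-3,4.1,-1.2,0],[-3,4.1,-1.2,0],[-3,4.1,-1.2,0],[-3,4.1,-1.2,0],[-3,4.1,-1.2,0],[-3,4.1,-1.2,0]]'; cat >> h.py <<'E'
def to(w,off=0):
    s=env.read_state();r=R.from_quat(np.roll(s["tool_rot"],-1)).as_matrix();w=np.array(w)+off*r[:,2]
    print("shift cm",(r.T@(w-s["position"])*100).round(2))
E
python3 -c "from h import *;st();to((.45,-.5,.3));to((.4675,-.261,.083))"
```

```text
time: 10.0
position: [0.4598, -0.4893, 0.5643]
tool_rot: [0.07, 0.773, -0.094, 0.623]
contact_force: [1.7, 0.3, 0.5]
grip_width: 0.0688
gripper_force: 0.0
10.0 pos [ 0.4598 -0.4893  0.5643] q [-1.348  0.16   1.351  1.305  1.142  0.176] 
F [1.7 0.3 0.5] grip 0.0688 0.0
[[0.206, -0.232, 0.951], [-0.058, -0.973, -0.225], [0.977, -0.009, -0.214]] tilt 77.63
shift cm [-25.96   1.51   4.97]
shift cm [-48.18 -21.95   5.91]
```

```bash
python3 -m creep '[[-5.2,0.3,1,0],[-5.2,0.3,1,0],[-5.2,0.3,1,0],[-5.2,0.3,1,0],[-5.2,0.3,1,0],[-3.6,-3.9,0.2,0],[-3.6,-3.9,0.2,0],[-3.6,-3.9,0.2,0],[-3.6,-3.9,0.2,0],[-3.6,-3.9,0.2,0]]'
python3 - <<'E'
from h import *
st();G=(.5635,-.284,.062);to(G,.019);to(G,-.06)
for n in("scene","top"):
    print(n,proj(n,(.5635,-.284,.106)),proj(n,(.5635,-.284,.0)))
dark=lambda i:(i.max(2)<62)
for n in("scene","top"): print([x for x in blobs(n,dark,30)[0] if 240<x[0][0]<345 and 150<x[0][1]<215])
a=cam("scene")["image"][130:250,220:370,::-1]; b=cam("top")["image"][150:270,230:380,::-1]
cv2.imwrite("pics/pre.png",cv2.resize(np.vstack([a,b]),(375*1,600),interpolation=2))
E
```

```text
time: 11.25
position: [0.4683, -0.2999, 0.1233]
tool_rot: [0.07, 0.774, -0.094, 0.622]
contact_force: [0.3, -0.6, 0.2]
grip_width: 0.0682
gripper_force: 0.0
11.25 pos [ 0.4683 -0.2999  0.1233] q [-1.18   0.57   2.289  2.122  1.196 -1.317] 
F [ 0.3 -0.6  0.2] grip 0.0682 0.0
[[0.208, -0.232, 0.95], [-0.057, -0.973, -0.225], [0.976, -0.008, -0.216]] tilt 77.55
shift cm [-4.1  -3.71 11.91]
shift cm [-4.1  -3.71  4.01]
scene [292.2 159.3] [289.9 177.6]
top [315.8 202.8] [310.7 208.8]
[([291.3, 160.0], [287, 156, 10, 9, 61]), ([270.3, 176.4], [266, 170, 10, 12, 72]), ([329.5, 183.8], [320, 176, 20, 17, 150]), ([250.0, 209.4], [242, 202, 17, 16, 225])]
[([277.3, 196.7], [271, 192, 14, 11, 121]), ([314.9, 203.5], [309, 199, 13, 10, 96])]
```

View pics/pre.png

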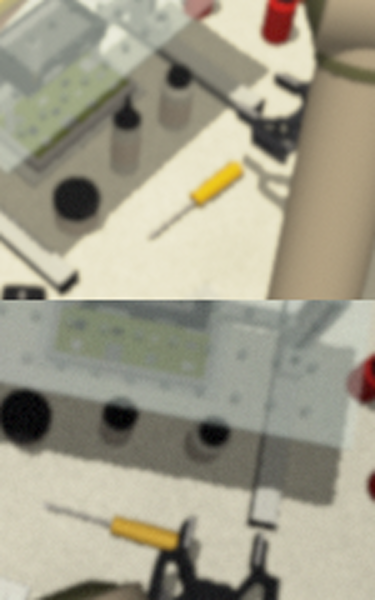

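The picture shows the gripper open in front of the bottle row, with the driver below it and the bottle still in place (top cap 315,203).

```bash
python3 -m creep '[[-1,-1.2,1,0],[-1,-1.3,1,0],[-1,-1.2,1,0],[-1,0,0.5,0],[0,0,0,-0.4],[0,0,0,0]]'
python3 -c "
from h import *
st();G=(.5645,-.2845,.062);to(G,.019);to(G,-.06)"
```

```text
time: 12.1
position: [0.5019, -0.2707, 0.078]
tool_rot: [0.072, 0.774, -0.091, 0.623]
contact_force: [-0.1, -0.4, -0.8]
grip_width: 0.0683
gripper_force: 0.0
12.1 pos [ 0.5019 -0.2707  0.078 ] q [-1.043  0.72   2.26   2.297  1.245 -1.444] 
F [-0.1 -0.4 -0.8] grip 0.0683 0.0
[[0.208, -0.23, 0.951], [-0.052, -0.973, -0.224], [0.977, -0.002, -0.215]] tilt 77.61
shift cm [-0.19 -0.1   8.51]
shift cm [-0.19 -0.1   0.61]
```

```bash
python3 -m creep '[[-0.1,-0.1,1.7,0],[-0.1,0,1.7,0],[0,0,1.7,0],[0,0,1.7,0],[0,0,1.7,0],[0,0,0,0]]'
python3 -c "
from h import *
st();G=(.5645,-.2845,.062);to(G,.019)"
python3 -m creep '[[0,0,0,0],[0,0,0,0],[0,0,0,0],[0,0,0,0],[0,0,0,0],[0,0,0,0],[0,0,0,0]]' 0 30; python3 -c "
from h import *
st()"
```

```text
time: 12.85
position: [0.583, -0.2881, 0.0579]
tool_rot: [0.071, 0.774, -0.09, 0.623]
contact_force: [-0.4, -0.2, 0.0]
grip_width: 0.0682
gripper_force: 0.0
12.85 pos [ 0.583  -0.2881  0.0579] q [-0.884  0.808  2.041  2.425  1.128 -1.374] 
F [-0.4 -0.2  0. ] grip 0.0682 0.0
[[0.208, -0.229, 0.951], [-0.051, -0.973, -0.223], [0.977, -0.002, -0.214]] tilt 77.64
shift cm [-0.01  0.07 -0.02]
time: 13.72
position: [0.5827, -0.288, 0.0576]
tool_rot: [0.071, 0.774, -0.091, 0.623]
contact_force: [-3.2, -1.0, 3.6]
grip_width: 0.045
gripper_force: 32.6
13.72 pos [ 0.5827 -0.288   0.0576] q [-0.884  0.809  2.042  2.426  1.128 -1.374] 
F [-3.2 -1.   3.6] grip 0.045 32.59475111961365
[[0.208, -0.229, 0.951], [-0.052, -0.973, -0.223], [0.977, -0.003, -0.215]] tilt 77.61
```

```bash
python3 -m creep '[[1,0,-0.2,0],[1.5,0,-0.3,0],[1.5,0,-0.3,0],[0,0,0,0]]' 0 40; python3 -c "
from h import *
st()"
python3 - <<'E'
from path import *
q=np.array([-.884,.809,2.042,2.426,1.128,-1.374])
q=run(q,[(.583,-.288,.098),(.47,-.26,.098),(.46,-.25,.33)],6,0)
run(q,[(.53,.22,.30),(.659,.219,.13),(.659,.219,.062)],8)
E
```

```text
time: 14.22
position: [0.5836, -0.2879, 0.0991]
tool_rot: [0.071, 0.774, -0.09, 0.623]
contact_force: [-0.1, 0.4, -1.5]
grip_width: 0.0447
gripper_force: 41.0
14.22 pos [ 0.5836 -0.2879  0.0991] q [-0.882  0.699  2.059  2.395  1.059 -1.306] 
F [-0.1  0.4 -1.5] grip 0.0447 40.99502921104431
[[0.209, -0.229, 0.951], [-0.051, -0.974, -0.223], [0.977, -0.002, -0.215]] tilt 77.6
[ 0.583 -0.288  0.098] [-0.88  0.7   2.06  2.4   1.06 -1.31] dq 0.02 err 0.0
[ 0.47  -0.26   0.098] [-1.11  0.65  2.35  2.23  1.26 -1.45] dq 0.05 err 0.0
[ 0.46 -0.25  0.33] [-1.13 -0.1   2.26  1.78  0.9  -0.58] dq 0.17 err 0.0
[ 0.469 -0.191  0.326] [-0.99 -0.17  2.33  1.88  0.78 -0.62] dq 0.15 err 0.0
[ 0.477 -0.132  0.323] [-0.79 -0.21  2.37  2.07  0.63 -0.72] dq 0.19 err 0.0
[ 0.486 -0.074  0.319] [-0.56 -0.21  2.38  2.41  0.48 -0.97] dq 0.35 err 0.0
[ 0.495 -0.015  0.315] [-0.3  -0.16  2.36  2.98  0.41 -1.44] dq 0.57 err 0.0
[0.504 0.044 0.311] [-0.05 -0.08  2.31  3.55  0.46 -1.89] dq 0.56 err 0.0
[0.512 0.103 0.308] [ 0.16  0.01  2.23  3.91  0.57 -2.16] dq 0.36 err 0.0
[0.521 0.161 0.304] [ 0.34  0.11  2.13 
[... 589 characters left out ...]
 3.96  0.86 -2.03] dq 0.06 err 0.0
[0.659 0.219 0.13 ] [ 0.35  0.72  1.81  3.93  0.87 -2.  ] dq 0.06 err 0.0
[0.659 0.219 0.122] [ 0.35  0.74  1.8   3.92  0.88 -1.99] dq 0.02 err 0.0
[0.659 0.219 0.113] [ 0.35  0.75  1.8   3.91  0.89 -1.97] dq 0.02 err 0.0
[0.659 0.219 0.105] [ 0.35  0.77  1.8   3.9   0.9  -1.96] dq 0.02 err 0.0
[0.659 0.219 0.096] [ 0.35  0.79  1.8   3.89  0.91 -1.94] dq 0.02 err 0.0
[0.659 0.219 0.088] [ 0.35  0.81  1.8   3.88  0.93 -1.93] dq 0.02 err 0.0
[0.659 0.219 0.079] [ 0.35  0.83  1.79  3.88  0.94 -1.92] dq 0.02 err 0.0
[0.659 0.219 0.07 ] [ 0.35  0.85  1.79  3.87  0.95 -1.9 ] dq 0.02 err 0.0
[0.659 0.219 0.062] [ 0.35  0.86  1.78  3.86  0.96 -1.89] dq 0.02 err 0.0
```

```bash
python3 -m creep '[[-0.6,0,-2.9,0],[-0.6,0,-2.9,0],[-0.6,0,-2.9,0],[-0.6,0,-2.9,0],[3.3,0,-0.8,0],[3.3,0,-0.8,0],[3.3,0,-0.8,0],[3.3,0,-0.8,0],[3.3,0,-0.8,0]]'; python3 -c "
from h import *
st()"
```

```text
time: 15.35
position: [0.4643, -0.2603, 0.2699]
tool_rot: [0.071, 0.775, -0.091, 0.622]
contact_force: [-0.2, -0.1, -1.9]
grip_width: 0.0443
gripper_force: 41.5
15.35 pos [ 0.4643 -0.2603  0.2699] q [-1.139  0.07   2.308  1.924  0.962 -0.84 ] 
F [-0.2 -0.1 -1.9] grip 0.0443 41.547072529792786
[[0.21, -0.229, 0.95], [-0.053, -0.973, -0.223], [0.976, -0.004, -0.216]] tilt 77.5
```

```bash
python3 -m creep '[[0,0,0,10],[0,0,0,10],[0,0,0,10],[0,0,0,10],[0,0,0,10],[0,0,0,10],[0,0,0,10],[0,0,0,10],[0,0,0,10]]';python3 -m creep '[[0,0,0,10],[0,0,0,10],[0,0,0,10],[0,0,0,10],[0,0,0,10],[0,0,0,10],[0,0,0,10],[0,0,0,10],[0,0,0,10]]'; python3 -c "
from h import *
st()"
```

```text
time: 16.48
position: [0.4645, -0.2603, 0.2686]
tool_rot: [0.391, -0.482, 0.613, -0.488]
contact_force: [0.9, -0.5, -2.2]
grip_width: 0.0449
gripper_force: 41.5
time: 17.6
position: [0.4645, -0.2603, 0.2686]
tool_rot: [0.622, 0.093, 0.774, -0.069]
contact_force: [0.6, -0.3, -1.3]
grip_width: 0.0446
gripper_force: 41.5
17.6 pos [ 0.4645 -0.2603  0.2686] q [-1.139  0.073  2.309  1.926  0.964  2.303] 
F [ 0.6 -0.3 -1.3] grip 0.0446 41.451040506362915
[[-0.209, 0.23, 0.951], [0.059, 0.973, -0.223], [-0.976, 0.01, -0.217]] tilt 77.49
```

Hold for more than 2 s, with a picture to check.

```bash
python3 -m creep '[[0,0,0,0],[0,0,0,0],[0,0,0,0],[0,0,0,0],[0,0,0,0],[0,0,0,0],[0,0,0,0],[0,0,0,0],[0,0,0,0]]' >/dev/null; python3 -m creep '[[0,0,0,0],[0,0,0,0],[0,0,0,0],[0,0,0,0],[0,0,0,0],[0,0,0,0],[0,0,0,0],[0,0,0,0],[0,0,0,0]]'
python3 - <<'E'
from h import *
a=cam("scene")["image"][70:270,200:400,::-1]; b=cam("top")["image"][150:350,220:420,::-1]
cv2.imwrite("pics/inv.png",cv2.resize(np.hstack([a,b]),(800,400),interpolation=2))
E
```

```text
time: 19.85
position: [0.4645, -0.2606, 0.2694]
tool_rot: [0.622, 0.091, 0.774, -0.071]
contact_force: [-0.6, -0.4, -1.6]
grip_width: 0.0451
gripper_force: 41.4
```

View pics/inv.png

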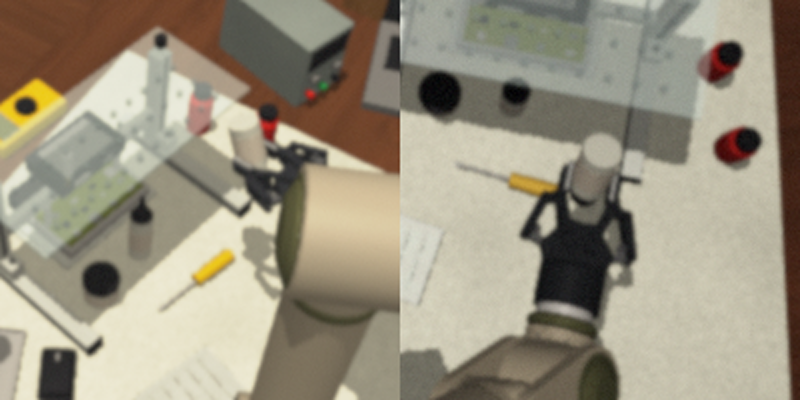

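Inverted bottle held (white base up, scene crop (245,130)); driver and others unmoved. Rolling back.

```bash
python3 -m creep '[[0,0,0,-10],[0,0,0,-10],[0,0,0,-10],[0,0,0,-10],[0,0,0,-10],[0,0,0,-10],[0,0,0,-10],[0,0,0,-10],[0,0,0,-10]]'>/dev/null;python3 -m creep '[[0,0,0,-10],[0,0,0,-10],[0,0,0,-10],[0,0,0,-10],[0,0,0,-10],[0,0,0,-10],[0,0,0,-10],[0,0,0,-10],[0,0,0,-10]]'; python3 -c "
from h import *
st();to((.53,.22,.30));to((.659,.219,.13))"
```

```text
time: 22.2
position: [0.4645, -0.2606, 0.2694]
tool_rot: [0.073, 0.774, -0.089, 0.622]
contact_force: [-0.4, -0.2, -1.0]
grip_width: 0.0444
gripper_force: 41.4
22.2 pos [ 0.4645 -0.2606  0.2694] q [-1.139  0.073  2.308  1.927  0.964 -0.85 ] 
F [-0.4 -0.2 -1. ] grip 0.0444 41.35149121284485
[[0.21, -0.228, 0.951], [-0.047, -0.974, -0.223], [0.977, 0.003, -0.215]] tilt 77.57
shift cm [  2.12 -48.28  -5.16]
shift cm [-11.76 -51.17  10.79]
```

```bash
python3 -m creep '[[0.4,-4,-0.4,0],[0.2,-4.8,-0.5,0],[0.2,-4.9,-0.5,0],[0.2,-4.9,-0.5,0],[0.2,-4.9,-0.5,0],[0.2,-4.9,-0.5,0],[0.2,-4.9,-0.5,0],[0.2,-4.9,-0.5,0],[0.2,-4.9,-0.5,0],[0.2,-4.9,-0.5,0]]'; python3 -c "
from h import *
st();to((.659,.219,.13))"
```

```text
time: 23.45
position: [0.5302, 0.1685, 0.3043]
tool_rot: [0.073, 0.768, -0.091, 0.63]
contact_force: [0.9, -0.7, -0.7]
grip_width: 0.0444
gripper_force: 41.5
23.45 pos [0.5302 0.1685 0.3043] q [ 0.345  0.144  2.111  4.113  0.707 -2.281] 
F [ 0.9 -0.7 -0.7] grip 0.0444 41.54046177864075
[[0.191, -0.232, 0.954], [-0.047, -0.973, -0.227], [0.981, -0.002, -0.196]] tilt 78.68
shift cm [-14.88  -7.87  14.56]
```

```bash
python3 -m creep '[[-2,-1.1,1.9,0],[-2,-1.1,1.9,0],[-2,-1.1,1.9,0],[-2,-1.1,1.9,0],[-2,-1.1,1.9,0],[-2,-1.1,1.9,0],[-2,-1.1,1.9,0],[-1,-1.1,1,0],[0,0,0,0]]'; python3 - <<'E'
from h import *
st();to((.655,.2277,.061))
a=cam("scene")["image"][190:320,120:280,::-1]; b=cam("top")["image"][120:250,90:250,::-1]
cv2.imwrite("pics/place.png",cv2.resize(np.hstack([a,b]),(800,325),interpolation=2))
E
```

```text
time: 24.58
position: [0.6588, 0.227, 0.1283]
tool_rot: [0.074, 0.768, -0.09, 0.629]
contact_force: [0.7, -0.5, -0.8]
grip_width: 0.0448
gripper_force: 41.6
24.57 pos [0.6588 0.227  0.1283] q [ 0.368  0.735  1.797  3.932  0.897 -1.998] 
F [ 0.7 -0.5 -0.8] grip 0.0448 41.58152103424072
[[0.191, -0.232, 0.954], [-0.046, -0.973, -0.227], [0.98, -0.001, -0.197]] tilt 78.65
shift cm [-6.67  0.03  0.95]
```

View pics/place.png

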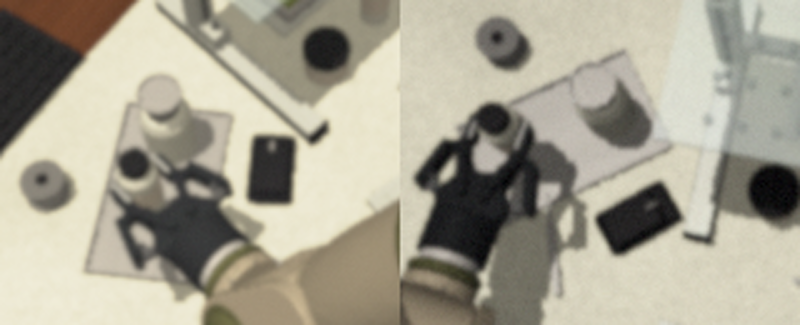

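```bash
python3 -m creep '[[-1.2,0,0.2,0],[-1.2,0,0.2,0],[-1.2,0,0.2,0],[-1.2,0,0.2,0],[-0.6,0,0.1,0],[-0.5,0,0.05,0],[-0.3,0,0,0],[0,0,0,0]]'; python3 -c "
from h import *
st();to((.655,.2277,.061))"
```

```text
time: 25.68
position: [0.656, 0.2277, 0.0668]
tool_rot: [0.073, 0.768, -0.09, 0.63]
contact_force: [0.2, 0.5, -1.4]
grip_width: 0.0447
gripper_force: 41.6
25.68 pos [0.656  0.2277 0.0668] q [ 0.372  0.867  1.783  3.876  0.984 -1.898] 
F [ 0.2  0.5 -1.4] grip 0.0447 41.58170521259308
[[0.19, -0.231, 0.954], [-0.046, -0.973, -0.227], [0.981, -0.001, -0.195]] tilt 78.74
shift cm [-0.59  0.03  0.02]
```

```bash
python3 -m creep '[[-0.2,0,0.04,0],[-0.15,0,0.03,0],[0,0,0,0],[0,0,0,0]]' | grep -E "posi|contact"; python3 -m creep '[[-0.15,0,0.03,0],[0,0,0,0],[0,0,0,0]]' | grep -E "posi|contact"
```

```text
position: [0.6561, 0.2277, 0.0633]
contact_force: [-0.1, -0.2, -1.9]
position: [0.6561, 0.2277, 0.0617]
contact_force: [-0.3, 0.1, -1.3]
```

```bash
python3 -m creep '[[-0.1,0,0.02,0],[0,0,0,0],[0,0,0,0]]' | grep -E "posi|contact"; python3 -m creep '[[-0.07,0,0.01,0],[0,0,0,0],[0,0,0,0]]' | grep -E "posi|contact"
```

```text
position: [0.6563, 0.2276, 0.0612]
contact_force: [0.3, -0.2, 2.5]
position: [0.6565, 0.2276, 0.0611]
contact_force: [-0.0, -1.1, 5.3]
```

```bash
python3 -m creep '[[0,0,0,0],[0,0,0,0],[0,0,0,0],[0,0,0,0],[0,0,0,0],[0,0,0,0]]' 0.78 20| grep -E "posi|contact|grip"; python3 -m creep '[[0,0,-1,0],[0.2,0,-2,0],[0.2,0,-2.5,0],[0.2,0,-2.5,0],[0.2,0,-2.5,0],[0,0,0,0]]'; python3 - <<'E'
from h import *
st()
a=cam("scene")["image"][190:320,120:280,::-1]; b=cam("top")["image"][120:250,90:250,::-1]
cv2.imwrite("pics/rel.png",cv2.resize(np.hstack([a,b]),(800,325),interpolation=2))
E
```

```text
position: [0.656, 0.2277, 0.0599]
contact_force: [-0.1, -0.5, 0.4]
grip_width: 0.067
gripper_force: 0.0
time: 28.8
position: [0.5561, 0.2519, 0.0886]
tool_rot: [0.073, 0.768, -0.09, 0.63]
contact_force: [0.5, -0.3, -0.4]
grip_width: 0.0665
gripper_force: 0.0
28.8 pos [0.5561 0.2519 0.0886] q [ 0.513  0.761  1.974  3.99   1.087 -1.877] 
F [ 0.5 -0.3 -0.4] grip 0.0665 0.0
[[0.19, -0.23, 0.954], [-0.046, -0.973, -0.225], [0.981, -0.001, -0.196]] tilt 78.71
```

View pics/rel.png

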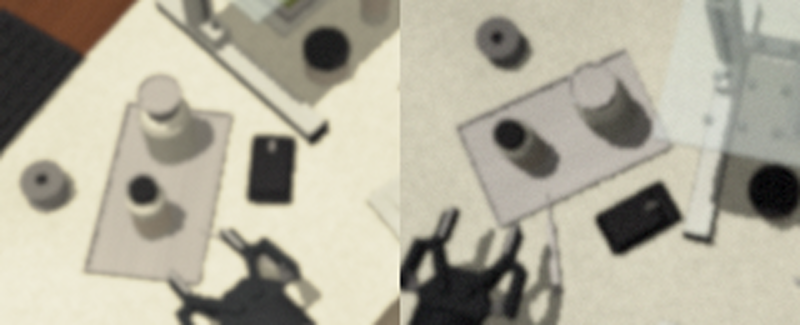

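```bash
python3 - <<'E'
from h import *
print("dish",tri((184,228),(168.8,154.8)),onz("top",(168.8,154.8),.131),onz("scene",(184,228),.131))
c=tri((177.2,266),(133.6,173.6));print("cap",c)
C=np.array([.660,.182]);A=np.array([[.906,.42],[-.42,.906]]);print("cap in tray",A@(c[:2]-C))
to((.60,.143,.21));to((.687,.123,.165))
from path import *
run(env.read_state()["joint_pos"],[(.6,.143,.21),(.687,.123,.165),(.687,.123,.129)],6,0)
E
```

```text
dish [0.69298669 0.12960316 0.119969  ] [0.68874608 0.1270521 ] [0.68910891 0.13379439]
cap [0.64122259 0.23069589 0.09982479]
cap in tray [0.00343994 0.05200499]
shift cm [13.24  9.5   4.1 ]
shift cm [10.57  9.43 13.73]
[0.6   0.143 0.21 ] [ 0.23  0.43  2.06  3.79  0.81 -1.95] dq 0.06 err 0.0
[0.687 0.123 0.165] [ 0.15  0.63  1.87  3.68  0.79 -1.89] dq 0.03 err 0.0
[0.687 0.123 0.129] [ 0.15  0.71  1.87  3.64  0.86 -1.84] dq 0.01 err 0.0
```

```bash
python3 -m creep '[[4,1,0,0],[4,1,0,0],[1.8,2.5,1.3,0],[1.8,2.5,1.3,0],[1.8,2.5,1.3,0],[0,0,0,0]]' 0 20 >/dev/null; python3 -c "
from h import *
st();to((.690,.126,.165));to((.69,.126,.145))"
```

```text
29.75 pos [0.5989 0.1414 0.2132] q [ 0.224  0.422  2.065  3.787  0.811 -1.951] 
F [-0.2  0.3 -0.3] grip -0.0 0.0
[[0.188, -0.235, 0.954], [-0.048, -0.972, -0.23], [0.981, -0.002, -0.194]] tilt 78.84
shift cm [-2.95 -0.63  9.97]
shift cm [-4.91 -0.63 10.36]
```

```bash
python3 -m creep '[[-0.6,-0.1,2.0,0],[-0.6,-0.1,2,0],[-0.6,-0.1,2,0],[-0.6,-0.2,2,0],[-0.6,-0.1,2,0],[0,0,0,0]]' |grep -E "posi|cont"; python3 -m creep '[[-0.6,0,0.1,0],[-0.6,0,0.1,0],[-0.4,0,0.1,0],[0,0,0,0]]' |grep -E "posi|cont"
```

```text
position: [0.6893, 0.1283, 0.1616]
contact_force: [-0.1, 0.8, -0.4]
position: [0.6888, 0.1283, 0.1464]
contact_force: [0.2, 0.3, 0.9]
```

```bash
for i in 1; do python3 -m creep '[[-0.3,0,0.06,0],[-0.2,0,0.04,0],[0,0,0,0]]' |grep -E "posi|cont"; done;  python3 -m creep '[[-0.4,0,0.08,0],[0,0,0,0],[0,0,0,0]]' |grep -E "posi|cont"
```

```text
position: [0.6889, 0.1282, 0.1415]
contact_force: [-0.0, 0.0, 0.6]
position: [0.6891, 0.1282, 0.1381]
contact_force: [-1.4, -1.2, 4.5]
```

```bash
python3 -m creep '[[-0.4,0,0.08,0],[-0.2,0,0.04,0],[0,0,0,0]]' |grep -E "posi|cont"; python3 -m creep '[[-0.2,0,0.04,0],[0,0,0,0],[0,0,0,0]]' |grep -E "posi|cont"; python3 -m creep '[[-0.15,0,0.03,0],[0,0,0,0],[0,0,0,0]]' |grep -E "posi|cont"
```

```text
position: [0.6892, 0.1282, 0.1319]
contact_force: [-2.2, -0.5, 5.9]
position: [0.6892, 0.1282, 0.1302]
contact_force: [-3.8, -0.7, 7.1]
position: [0.6892, 0.1283, 0.1289]
contact_force: [-4.4, -0.7, 8.2]
```

```bash
python3 -m creep '[[-0.15,0,0.03,0],[0,0,0,0],[0,0,0,0]]' |grep -E "posi|cont"; python3 -m creep '[[-0.15,0,0.03,0],[0,0,0,0],[0,0,0,0],[0,0,0,0]]' |grep -E "posi|cont"
```

```text
position: [0.6895, 0.1283, 0.1288]
contact_force: [-9.5, -0.1, 12.9]
position: [0.6898, 0.1283, 0.1287]
contact_force: [-11.3, 0.2, 19.1]
```

The dish is at its stop: force rose to 19 N with no further travel. Holding briefly, then releasing and backing off.

```bash
python3 -m creep '[[0,0,0,0],[0,0,0,0],[0,0,0,0]]' |grep -E "posi|cont"; python3 -m creep '[[0.6,0,-0.12,0],[0.6,0,-0.12,0],[0.6,0,-0.12,0],[1.5,0,-0.3,0],[3,0,-1,0],[3,0,-1,0],[1,0,-3,0],[1,0,-3,0],[0,0,0,0],[0,0,0,0]]'; python3 - <<'E'
from h import *
a=cam("scene")["image"][140:320,120:350,::-1]; b=cam("top")["image"][110:290,90:320,::-1]
cv2.imwrite("pics/end.png",cv2.resize(np.hstack([a,b]),(800,313),interpolation=2))
dark=lambda i:(i.max(2)<62)
for n in("scene","top"): print([x[0] for x in blobs(n,dark,30)[0] if 120<x[0][0]<345 and 130<x[0][1]<280])
E
```

```text
position: [0.6898, 0.1283, 0.1287]
contact_force: [-11.2, 0.5, 18.1]
time: 35.38
position: [0.628, 0.1426, 0.2525]
tool_rot: [0.073, 0.768, -0.091, 0.63]
contact_force: [0.3, -0.9, -0.0]
grip_width: 0.0001
gripper_force: 0.0
[[270.1, 176.4], [250.0, 209.4], [217.9, 241.3], [176.9, 266.0]]
[[135.8, 141.6], [137.2, 201.1], [239.5, 196.1], [277.2, 196.7], [184.5, 207.4], [136.3, 239.0]]
```

View pics/end.png

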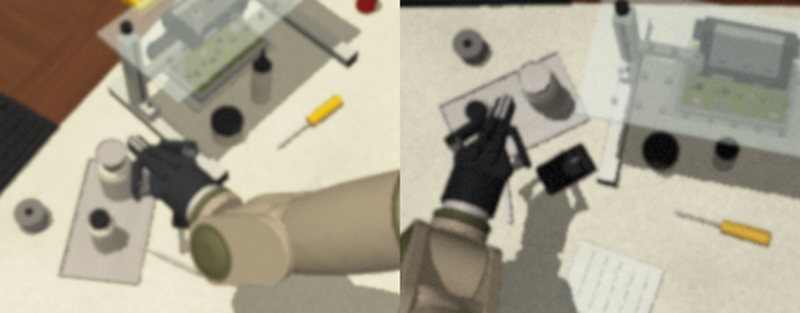

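The picture shows the coating bottle upright on the tray (scene 177,266), the dish clear of the fingers, and every bystander where it began. I'm handing the job in.

```bash
python3 -c "
from bench import env
print(env.finish_job())"
```

```text
the job is handed in; nothing more can be done
None
```

The job is handed in, at about 35 s of the 70 s. The coating bottle was held cap-down for over 2 s and now stands upright, let go, on the free part of the tray. The dish was pressed to its stop and released, though I did not measure its return height. The final pictures show every bystander where it began; no pass/fail verdict was returned.

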